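Roll a charged capacitor into its discharge cradle and lock the selector

TASK

The blue capacitor on the track is still charged, so the robot itself must not touch it: pick up the insulated paddle and use it to roll the capacitor gently along the track until it drops into the brass cradle. Stand the paddle back on its pad, then turn the selector knob until its pointer is at the red mark and only then pull the knob straight up, fully out, to lock it. Leave the jar, the bottle and the loupe alone.

Things in the scene. Friction and masses are not known exactly. Their poses are not given: they have to be found in the camera images.
- station: Discharge station, grey base 90 x 370 x 10 mm fixed to the bench, from y = -200 to +170 mm. Origin on the bench; z up, y along the track, entry at +y. At the -y end (y = -110 to -190 mm) a grey control box, top z = 44 mm, carries the knob. Before it a black rubber stop, top z = 35 mm, closes the track's 40 mm run-out beyond the cradle.
- track (a point): Middle of the track on rail-top level: station x = 0, y = +70, z = 18 mm; axes as the station's. Two aluminium rails run along y from a black entry lip (y = +160 mm, top z = 23 mm) to the cradle. Clear side guides (67 mm apart inside, tops at z = 25 mm) keep the capacitor in. Roll towards -y.
- cradle (a point): Centre of the capacitor when seated: station x = 0, y = -30, z = 31.6 mm; axes as the station's. The cradle is a 22 mm gap between brass jaws (y = -19 to -41 mm). The capacitor falls 4 mm into it by itself once its axis passes y = -19 mm; pushed on, it climbs the far jaw, and 11 mm past the seat it rolls out into the run-out.
- capacitor: Blue can capacitor with a black band, cylinder 35 mm in diameter, 60 mm long, 60 to 130 g. Origin at its centre; x is its axis, across the track (along the station's x); y and z turn as it rolls. Starts on the rails between entry and cradle, centre at station z = 35.5 mm; rolls freely with almost no resistance.
- paddle: Insulated paddle, 70 g, standing on its blade and a rear leg. Origin on the ground plane under the ribbed grip; x towards the blade (pushing direction), z up. Orange handle bar 16 mm wide (y), x = -40 to +90, z = 38 to 56 mm; grip from above across y at x = -15 to +15 mm. Leg 34 mm wide at x = -34 mm.
- paddle_foot (a point): Middle of the paddle's footprint on the ground plane: paddle x = +25, y = 0, z = 0 mm.
- paddle_face (a point): Front face of the white blade, 10 mm above its lower edge: paddle x = +90, y = 0, z = 10 mm. The blade is 50 mm wide (y), 6 mm thick, 56 mm high from the paddle's underside. Held with that underside 26 to 31 mm above the bench, the paddle clears rails, guides and lip and meets the capacitor near mid height.
- pad: Paddle's pad, black rubber with a yellow border, 160 x 90 x 6 mm, fixed to the bench; origin on the bench at its centre, x along its length. The paddle starts on it and must stand on it again at the end, either way round.
- pad_top (a point): Centre of the pad's upper face, 6 mm above the bench.
- selector (a joint): Turn of the selector knob in rad: 0 when its white pointer is at the red mark, growing clockwise seen from above; stops at -1.6 and +0.5. It starts between -1.25 and -0.6, so it must be turned clockwise. Friction 0.04 N m holds it where it is left; no click or detent.
- selector_pull (a joint): How far the selector knob is pulled out, straight up, in m: 0 pushed in (as it starts), 0.012 fully out (end stop). Friction of 3 N holds it where it is left. Fully out means locked.
- knob_grip (a point): Middle of the knob's black wing grip, on its vertical axis at station x = 0, y = -150 mm, 66.5 mm above the bench when pushed in. The wing is 36 mm long along this frame's x, 12 mm thick along y and 24 mm high (12 mm above and below this point); the white pointer line is on the -x end.
- mark (a point): Red mark on the control box, towards the robot from the knob: the pointer must aim at it. Station x = -32, y = -150, z = 45 mm.
- jar: Clear jar of screws with a black lid, 48 mm wide, 58 mm high, standing beyond the station; origin under its centre. Leave alone.
- bottle: White flux bottle with a black cap, 41 mm wide, 89 mm high, standing beyond the station; origin under its centre. Leave alone.
- loupe: Black eye loupe, 41 mm wide, 34 mm high, standing beyond the station; origin under its centre. Leave alone.
Mind the look-alikes: they are no part of the job. What is meant by the capacitor is not green or turquoise, and is the larger of those in its own colour.

How it is judged:
By the outcome, as a careful person would: the job done as asked, in the order asked, and still so for the second after the job is handed in, with the robot touching nothing.
It also fails if it takes over 64 s, if anything falls off the work surface, if the arm or the gripper's body presses on something with over 40 N, if the wrist force passes 120 N, or if a joint passes its speed limit or range.

ROBOT

A 6-joint arm with a two-finger parallel gripper is mounted at the origin on a cart in front of the work surface, level with it; the furniture and walls round the work are solid. World frame = base frame: x ahead of the robot, y to its left, z up, the work surface at z = 0. Lengths are in m, angles in rad, forces in N, time in s.
With the tool pointing down it reaches from about 0.375 to 0.975 m from the base axis. Payload 3.8 kg.
Tool frame: the origin (TCP) lies midway between the tips of the shut fingers; the grasp point (between the pads) lies 19 mm behind it; z points along the fingers, y is the line along which they close (so a half turn about z gives the same grasp; the last joint's range is limited). The gripper opens to 85 mm and grips with 20 to 120 N. Pads are 22 mm wide; open, the fingers measure 114 mm over their backs; the gripper's body (76 mm by 85 mm) begins 54 mm behind the grasp point. The pads swing forward as they close: fully open they stand 13 mm farther back than shut.
Start: joints at [1.303, 0.264, 1.604, -0, 1.274, -0.037], TCP at [0.154, 0.657, 0.231] pointing down, gripper open.
Joint ranges: [-2.63, 2.63], [-0.94, 2.18], [0.31, 2.57], [-1.31, 4.45], [0, 2.66], [-2.55, 2.55]. Speed limits (rad/s): [2.57, 2.57, 3.14, 3.14, 3.14, 3.14].

INTERFACE

Orientations are given as a rotation vector (axis times angle).
In Python, from workcell import read_state, vision, ticket gives the robot as it stands. The module is installed in compiled form; this text tells all that it offers.
- The arm moves only by the tool jog_arm, never from a script. Its arguments are lists of equal length, an entry for each row: "turn": the turn, a rotation vector about the tool's x, y, z in rad, a list of three; "delta_pos": the shift along the tool's x, y, z in m, a list of three; "gripper": the finger opening in m, from 0 to 0.0854. In form: {"turn": [[rx, ry, rz], ...], "delta_pos": [[dx, dy, dz], ...], "gripper": [gripper, ...]}. A call has 1 to 20 rows; each row shifts and turns the commanded pose from where the row before left it, along the tool's axes as they then stand; what a row does not reach is not made up. A row lasts 1/12 s, in which the tool goes at most 41.7 mm and 7.16 degrees, less where a joint would pass 70% of its speed; a pose out of reach is approached as far as the arm can. A call with a gripper value outside its range is refused whole. The fingers move at their own pace and stop on an object; "grip_force" is the grip in N (left out, the last holds). Time passes only in rows, so rows that do not move let the fingers close. It gives the time, the measured TCP pose, the force, the opening and the grip force at its end, in the units of the state.
- read_state(): the state, without advancing time (a new reading comes with each control period).
- vision.read_camera(name): name is "scene" or "top"; returns the picture (384x512x3 uint8, red, green, blue); there is no depth.
- vision.calibration(name): a dict with "vfov" (degrees; the focal length in pixels is half the picture's height over the tangent of half this angle, whatever the lens; pixels are square), "cx", "cy" (the principal point, pixels), "R" (3x3) and "t" (3): a world point X has camera coordinates R X + t. Camera axes: x right, y down, z forward; pixel columns grow to the right and rows downward; lengths in m; the calibration is good to about 2 mm. A picture is of the moment at which its call begins. calibration takes no time and is no camera call.
- ticket.finish_job(): hands the job in; it is judged then, once.
The state is a dict: "time": time; "q": joint angles; "joint_vel": joint speeds; "joint_torque": joint torques, N m; "tool_pos": TCP position; "tcp_rot": TCP orientation; "wrist_force": force on the tool from outside, world axes, zero at the start; "torque": the same for the moment, N m; "width": opening from 0.0 (shut) to 1.0 (fully open); "grip_force": force on a finger pad.
Only numpy, scipy, OpenCV 4.12 (cv2) and the standard library are available. Lean on these libraries where they do the work, as an engineer would, in place of code of your own. Each camera call takes 0.05 s, during which the arm holds its last target. There are 200 camera calls.

## Working session

There is one attempt and no reset: what is moved stays moved. The work goes in short steps, Python scripts to look and compute and a tool call to move; the robot and the scene stay as the last step left them, time stands still between calls to the robot, and variables do not carry over. Pictures are saved under pics/ and viewed, at most 10 in all, crops included, and the job is handed in when it is done.

Besides the shell and the picture viewer there is one more tool, called as name(argument=value, ...) on one line, values as JSON. jog_arm: Moves the arm, as the interface text tells. Its arguments: {"type":"object","properties":{"turn":{"type":"array","items":{"type":"array","items":{"type":"number"}}},"delta_pos":{"type":"array","items":{"type":"array","items":{"type":"number"}}},"gripper":{"type":"array","items":{"type":"number"}},"grip_force":{"type":"number"}},"required":["turn","delta_pos","gripper"]}

```bash
mkdir -p pics
python3 - <<'E'
from workcell import read_state, vision
import cv2,numpy as np
s=read_state();print({k:np.round(v,3).tolist() for k,v in s.items()})
for n in("scene","top"):
    c=vision.calibration(n);print(n,c)
    im=vision.read_camera(n);cv2.imwrite(f"pics/{n}0.png",im[:,:,::-1])
E
```

```text
{'time': 0.0, 'q': [1.303, 0.265, 1.605, -0.0, 1.274, -0.037], 'joint_vel': [-0.0, 0.001, 0.0, -0.002, 0.0, -0.001], 'joint_torque': [-0.0, -51.51, -36.732, 0.0, 0.013, -0.0], 'tool_pos': [0.154, 0.656, 0.23], 'tcp_rot': [-0.362, -3.12, 0.004], 'wrist_force': [-0.511, -0.84, -0.233], 'torque': [-0.045, 0.001, 0.039], 'grip_force': 0.0, 'width': 1.001}
scene {'vfov': 52.26825741165217, 'cx': 259.7524821523238, 'cy': 190.5362888749678, 'R': array([[ 0.8463975 , -0.53248872, -0.00818785],
       [-0.40237304, -0.62935406, -0.66483787],
       [ 0.34886561,  0.56601168, -0.74694281]]), 't': array([-0.4544926 ,  0.36213964,  0.9888603 ])}
top {'vfov': 57.71507346398259, 'cx': 255.4206448917405, 'cy': 195.90059418493982, 'R': array([[ 0.06592189, -0.99781898,  0.00340334],
       [-0.97267891, -0.06502113, -0.22286317],
       [ 0.22259839,  0.01138121, -0.97484379]]), 't': array([0.08204365, 0.65407906, 0.81663343])}
```

View pics/scene0.png

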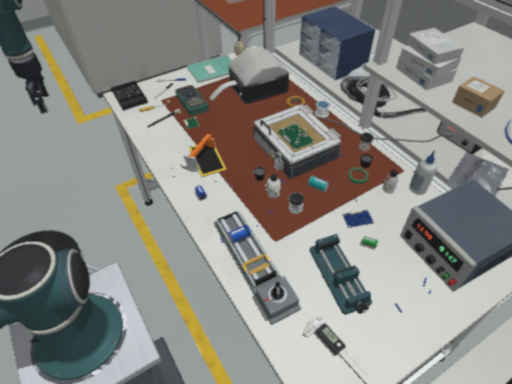

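View pics/top0.png

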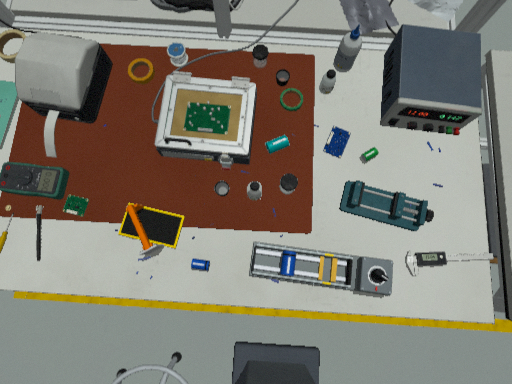

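Candidates for the capacitor (top view): the blue can on the rails (289,263), a smaller blue can on the bench (200,265), a turquoise one (277,143) and a green one (370,154). I choose the one on the rails. The paddle is at (140,230) on the pad (152,227), and the knob is at (377,275).

```bash
cat > h.py <<'E'
import numpy as np,cv2
from workcell import read_state, vision
def cal(n):
    c=vision.calibration(n);f=192/np.tan(np.radians(c['vfov']/2));return c,f,np.array(c['R']),np.array(c['t'])
def ray(n,u,v,z):
    c,f,R,t=cal(n);d=R.T@np.array([(u-c['cx'])/f,(v-c['cy'])/f,1]);o=-R.T@t
    return o+d*(z-o[2])/d[2]
def proj(n,X):
    c,f,R,t=cal(n);p=R@np.array(X)+t;return np.array([p[0]/p[2]*f+c['cx'],p[1]/p[2]*f+c['cy']])
E
python3 - <<'E'
from h import *
im=cv2.imread("pics/top0.png")
a=cv2.resize(im[190:270,105:235],None,fx=6,fy=6,interpolation=cv2.INTER_CUBIC)[:, :780]
b=cv2.resize(im[235:300,240:400],None,fx=5,fy=5,interpolation=cv2.INTER_CUBIC)
cv2.imwrite("pics/a.png",a);cv2.imwrite("pics/b.png",b)
hsv=cv2.cvtColor(im,cv2.COLOR_BGR2HSV)
def blobs(n,lo,hi,z,roi):
    m=cv2.inRange(hsv,lo,hi);k=np.zeros_like(m);x0,y0,x1,y1=roi;k[y0:y1,x0:x1]=m[y0:y1,x0:x1]
    cs,_=cv2.findContours(k,0,1)
    for c in cs:
        if cv2.contourArea(c)>8:
            r=cv2.minAreaRect(c);print(n,np.round(r[0],1),np.round(r[1],1),round(r[2],1),cv2.contourArea(c),np.round(ray("top",*r[0],z),4), np.round([ray("top",*p,z)[:2] for p in cv2.boxPoints(r)],3).tolist())
blobs("blue",(105,120,60),(125,255,255),.045,(180,235,400,300))
blobs("orange",(5,150,120),(18,255,255),.062,(105,190,200,270))
blobs("yellow",(20,150,120),(35,255,255),.006,(105,190,200,270))
blobs("grey?",(0,0,90),(180,60,150),.044,(345,240,400,300))
blobs("red",(0,120,80),(8,255,255),.045,(345,240,400,300))
E
```

```text
blue [199.6 264.1] [17.   9.1] 8.1 117.0 [0.4681 0.2547 0.045 ] [[0.459, 0.277], [0.481, 0.276], [0.478, 0.233], [0.455, 0.234]]
blue [287.9 262.7] [13.6 24.6] 6.3 272.0 [0.4862 0.0322 0.045 ] [[0.457, 0.051], [0.518, 0.047], [0.516, 0.013], [0.455, 0.017]]
orange [138.9 226.1] [47.2 12.8] 69.4 286.0 [0.5517 0.4152 0.062 ] [[0.6, 0.459], [0.614, 0.43], [0.504, 0.373], [0.491, 0.401]]
yellow [131.6 224.8] [21.3 24.5] 14.0 54.5 [0.5606 0.4544 0.006 ] [[0.533, 0.486], [0.599, 0.48], [0.588, 0.422], [0.523, 0.429]]
yellow [159.9 226.9] [42.2 34.1] 13.5 161.5 [0.56   0.3773 0.006 ] [[0.525, 0.439], [0.616, 0.43], [0.596, 0.315], [0.506, 0.326]]
grey? [369.7 276.1] [46.5 38.6] 7.8 1492.5 [ 0.4668 -0.1746  0.044 ] [[0.424, -0.111], [0.519, -0.123], [0.511, -0.24], [0.416, -0.225]]
```

View pics/a.png

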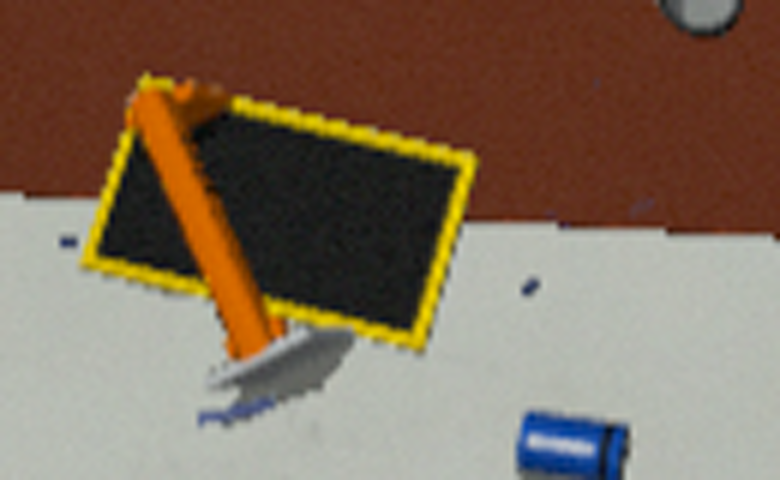

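View pics/b.png

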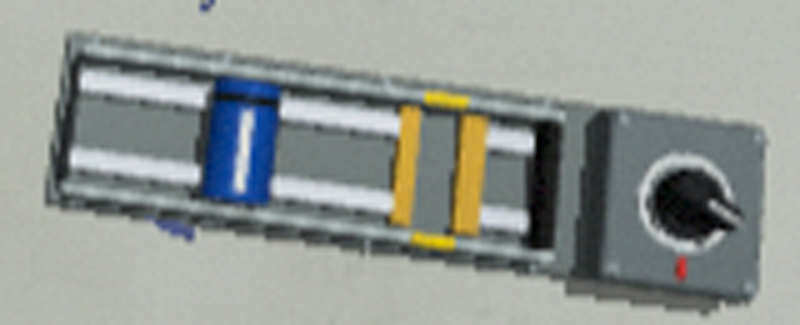

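Crop a shows the paddle's handle running from (148,92) at the rear to (258,345) at the blade, which points towards the robot and -y. Crop b shows the blue can with its black band at (240,140), yellow cradle marks at (446,100) and (433,242), the box corners, the red mark at (682,268) and the pointer aiming to about (735,215).

Run:
```python
from h import *
A=lambda u,v,z:ray("top",105+u/6-.4,190+v/6-.4,z)[:2]
B=lambda u,v,z:ray("top",240+u/5-.4,235+v/5-.4,z)[:2]
r=A(148,92,.062);f=A(258,345,.062);d=f-r
print("handle",r,f,np.linalg.norm(d),np.degrees(np.arctan2(d[1],d[0])), "grip",r+d/np.linalg.norm(d)*.04)
P=[A(*p,.006) for p in((147,76),(476,158),(420,350),(84,265))]
e=P[1]-P[0];print("pad",np.mean(P,0),np.linalg.norm(e),np.linalg.norm(P[2]-P[1]),np.degrees(np.arctan2(e[1],e[0])))
C=[B(*p,.044) for p in((605,110),(765,130),(750,302),(588,278))]
print("box",np.round(C,4).tolist(),np.mean(C,0))
y1,y2=B(446,100,.025),B(433,242,.025);print("cradle marks",y1,y2,(y1+y2)/2)
m=B(682,268,.045);k=B(690,203,.046);print("mark",m,"knob ring",k)
g=[B(*p,.025) for p in((72,35),(560,100),(550,265),(50,203))];print("guides",np.round(g,4).tolist())
e=g[0]-g[1];print(np.degrees(np.arctan2(e[1],e[0])));e=g[3]-g[2];print(np.degrees(np.arctan2(e[1],e[0])))
c=[B(*p,.035) for p in((218,85),(280,85),(270,205),(203,198))];print("cap",np.mean(c,0))
t=B(735,215,.07);w=B(685,200,.0785);print("ptr",t,w)
c_,f_,R,t_=cal("top");print("cam",-R.T@t_);c_,f_,R,t_=cal("scene");print("cam",-R.T@t_)
```

```text
handle [0.60445836 0.44743961] [0.50070036 0.3859638 ] 0.12060264843460762 -149.35358775130652 grip [0.57004519 0.42705007]
pad [0.56409653 0.40078518] 0.15648837396828258 0.08873610605332999 -100.20652520529795
box [[0.5138, -0.1518], [0.5091, -0.233], [0.4242, -0.2237], [0.4304, -0.1433]] [ 0.46937705 -0.18794594]
cradle marks [ 0.51480467 -0.07490914] [ 0.4426416  -0.06964287] [ 0.47872314 -0.07227601]
mark [ 0.43837492 -0.1897784 ] knob ring [ 0.4702942  -0.19380014]
guides [[0.5355, 0.1214], [0.5187, -0.1341], [0.4352, -0.1294], [0.4491, 0.1269]]
86.24230731030217
86.8886738945227
cap [0.48555831 0.03052458]
ptr [ 0.46544898 -0.20737791] [ 0.47078196 -0.18019094]
cam [0.44901915 0.1150994  0.94158094]
cam [ 0.18541728 -0.57380462  0.97566492]
```

jog_arm(turn=[[0,0,0.12],[0,0,0.125],[0,0,0.125],[0,0,0.125],[0,0,0.125],[0,0,0.125],[0,0,0.125],[0,0,0.125],[0,0,0.125],[0,0,0.125],[0,0,0.125],[0,0,0.125],[0,0,0.125],[0,0,0.125],[0,0,0.125],[0,0,0.125],[0,0,0.125],[0,0,0.125],[0,0,0.125],[0,0,0]], delta_pos=[[0,0,0],[0,0,0],[0,0,0],[0,0,0],[0,0,0],[0,0,0],[0,0,0],[0,0,0],[0,0,0],[0,0,0],[0,0,0],[0,0,0],[0,0,0],[0,0,0],[0,0,0],[0,0,0],[0,0,0],[0,0,0],[0,0,0],[0,0,0]], gripper=[0.085,0.085,0.085,0.085,0.085,0.085,0.085,0.085,0.085,0.085,0.085,0.085,0.085,0.085,0.085,0.085,0.085,0.085,0.085,0.085], grip_force=40)

```text
time: 1.77
tool_pos: [0.1543, 0.6567, 0.2305]
tcp_rot: [3.028, 0.834, -0.001]
wrist_force: [-0.6, -0.1, -0.1]
width: 0.995
grip_force: 0.0
```

jog_arm(turn=[[0,0,0],[0,0,0],[0,0,0],[0,0,0],[0,0,0],[0,0,0],[0,0,0],[0,0,0],[0,0,0],[0,0,0],[0,0,0],[0,0,0],[0,0,0],[0,0,0],[0,0,0],[0,0,0],[0,0,0]], delta_pos=[[0.0151,0.0256,0],[0.0151,0.0256,0],[0.0151,0.0256,0],[0.0151,0.0256,0],[0.0151,0.0256,0],[0.0151,0.0256,0],[0.0151,0.0256,0],[0.0151,0.0256,0],[0.0151,0.0256,0],[0.0151,0.0256,0],[0.0151,0.0256,0],[0.0151,0.0256,0],[0.0151,0.0256,0],[0.0151,0.0256,0],[0.0151,0.0256,0],[0.0151,0.0256,0],[0,0,0]], gripper=[0.085,0.085,0.085,0.085,0.085,0.085,0.085,0.085,0.085,0.085,0.085,0.085,0.085,0.085,0.085,0.085,0.085])

```text
time: 3.18
tool_pos: [0.5769, 0.4268, 0.2305]
tcp_rot: [3.025, 0.838, 0.002]
wrist_force: [-0.5, 0.1, 0.6]
width: 0.996
grip_force: 0.0
```

```bash
cat >> h.py <<'E'
from scipy.spatial.transform import Rotation as Ro
def go(p,yaw_y=None):
    s=read_state();R=Ro.from_rotvec(s['tcp_rot']).as_matrix()
    y=np.degrees(np.arctan2(R[1,1],R[0,1]))
    print("t",round(s['time'],2),"tcp",np.round(s['tool_pos'],4),"yaw_y",round(y,2),"tilt",np.round(R[:2,2],4),"q",np.round(s['q'],2),"F",np.round(s['wrist_force'],1),"w",round(s['width']*85.4,1),"gf",round(s['grip_force'],1))
    print("tool delta",np.round(R.T@(np.array(p)-s['tool_pos']),4), "" if yaw_y is None else "rz %.3f"%(-np.radians((yaw_y-y+180)%360-180)))
E
python3 -c "
from h import *
go([.570,.427,.034],-59.4)"
```

```text
t 3.18 tcp [0.5769 0.4268 0.2305] yaw_y -59.04 tilt [ 0.002 -0.002] q [ 0.6   0.34  1.5  -0.    1.29  1.63] F [-0.5  0.1  0.6] w 85.1 gf 0.0
tool delta [-0.006  -0.0043  0.1964] rz 0.006
```

Descend, correcting the last few mm, and grip.

jog_arm(turn=[[0,0,0.006],[0,0,0],[0,0,0],[0,0,0],[0,0,0],[0,0,0],[0,0,0],[0,0,0],[0,0,0],[0,0,0],[0,0,0],[0,0,0],[0,0,0],[0,0,0],[0,0,0],[0,0,0],[0,0,0]], delta_pos=[[-0.006,-0.0043,0.02],[0,0,0.035],[0,0,0.035],[0,0,0.035],[0,0,0.03],[0,0,0.02],[0,0,0.0114],[0,0,0.01],[0,0,0],[0,0,0],[0,0,0],[0,0,0],[0,0,0],[0,0,0],[0,0,0],[0,0,0],[0,0,0]], gripper=[0.085,0.085,0.085,0.085,0.085,0.085,0.085,0.085,0.085,0.05,0.03,0.02,0.012,0.01,0.01,0.01,0.01], grip_force=50)

```text
time: 4.6
tool_pos: [0.5656, 0.4313, 0.0357]
tcp_rot: [-3.029, -0.83, -0.002]
wrist_force: [0.5, 0.7, 2.4]
width: 0.196
grip_force: 48.6
```

```bash
python3 -c "
from h import *
go([.570,.427,.034],-59.4)"
```

```text
t 4.6 tcp [0.5656 0.4313 0.0357] yaw_y -59.36 tilt [0.0011 0.0008] q [0.62 0.49 1.67 0.   0.97 1.65] F [0.5 0.7 2.4] w 16.7 gf 48.6
tool delta [0.0016 0.0059 0.0017] rz 0.001
```

jog_arm(turn=[[0,0,0],[0,0,0],[0,0,0],[0,0,0],[0,0,-0.108],[0,0,-0.108],[0,0,-0.108],[0,0,-0.108],[0,0,-0.108],[0,0,-0.108],[0,0,-0.108],[0,0,-0.108],[0,0,-0.108],[0,0,0],[0,0,0]], delta_pos=[[0,0,-0.01],[0,0,-0.02],[0,0,-0.02],[0,0,-0.02],[0,0,0],[0,0,0],[0,0,0],[0,0,0],[0,0,0],[0,0,0],[0,0,0],[0,0,0],[0,0,0],[0,0,0],[0,0,0]], gripper=[0.01,0.01,0.01,0.01,0.01,0.01,0.01,0.01,0.01,0.01,0.01,0.01,0.01,0.01,0.01])

```text
time: 5.85
tool_pos: [0.5648, 0.4308, 0.105]
tcp_rot: [-2.295, -2.146, 0.001]
wrist_force: [-0.1, -0.4, -0.0]
width: 0.193
grip_force: 49.2
```

```bash
python3 -c "
from h import *
go([.494,.172,.10],-3.7)"
```

```text
t 5.85 tcp [0.5648 0.4308 0.105 ] yaw_y -3.84 tilt [-0.0004 -0.0002] q [0.62 0.42 1.63 0.   1.08 0.68] F [-0.1 -0.4 -0. ] w 16.5 gf 49.2
tool delta [-0.2629 -0.0533  0.0051] rz -0.002
```

jog_arm(turn=[[0,0,0],[0,0,0],[0,0,0],[0,0,0],[0,0,0],[0,0,0],[0,0,0],[0,0,0],[0,0,0],[0,0,0],[0,0,0],[0,0,0],[0,0,0],[0,0,0],[0,0,0]], delta_pos=[[-0.01,-0.002,0],[-0.02,-0.004,0],[-0.0263,-0.0053,0],[-0.0263,-0.0053,0],[-0.0263,-0.0053,0],[-0.0263,-0.0053,0],[-0.0263,-0.0053,0],[-0.0263,-0.0053,0],[-0.0263,-0.0053,0],[-0.025,-0.005,0],[-0.015,-0.003,0],[-0.01,-0.002,0],[0,0,0],[0,0,0],[0,0,0]], gripper=[0.01,0.01,0.01,0.01,0.01,0.01,0.01,0.01,0.01,0.01,0.01,0.01,0.01,0.01,0.01])

```text
time: 7.1
tool_pos: [0.4958, 0.1716, 0.1052]
tcp_rot: [2.292, 2.149, 0.002]
wrist_force: [0.6, -0.4, -0.4]
width: 0.19
grip_force: 49.2
```

Run:
```python
from h import *
go([.494,.172,.058],-3.7)
t=vision.read_camera("top")[:,:,::-1];s=vision.read_camera("scene")[:,:,::-1]
a=cv2.resize(t[190:310,180:400],None,fx=3.6,fy=3.6,interpolation=cv2.INTER_CUBIC)[:400]
b=cv2.resize(s[150:330,170:310],(466,600),interpolation=cv2.INTER_CUBIC)
cv2.imwrite("pics/t1.png",t);cv2.imwrite("pics/s1.png",s)
c=np.zeros((600,800,3),np.uint8);c[:272,:500]=cv2.resize(t[190:310,180:400],(500,272),interpolation=cv2.INTER_CUBIC)
c[:,500:]=cv2.resize(s[150:330,180:270],(300,600),interpolation=cv2.INTER_CUBIC);cv2.imwrite("pics/c1.png",c)
```

```text
t 7.1 tcp [0.4958 0.1716 0.1052] yaw_y -3.68 tilt [0.0009 0.0008] q [0.29 0.1  2.05 0.   1.   0.35] F [ 0.6 -0.4 -0.4] w 16.2 gf 49.2
tool delta [ 0.0002 -0.0019  0.0472] rz 0.000
```

View pics/c1.png

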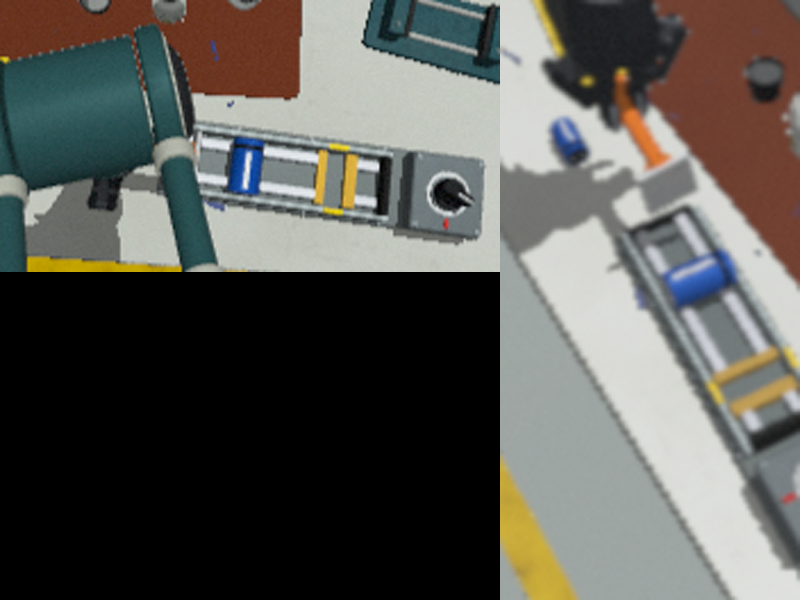

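The right panel (scene view) shows the paddle held level with its white blade facing the track. The blade's corners are about (640,183), (692,152), (697,190) and (648,212), behind the entry lip, and the blue can is undisturbed.

Run:
```python
from h import *
D=lambda u,v,z:ray("scene",180+(u-500)/3.333-.3,150+v/3.333-.3,z)[:2]
b=[D(697,190,.0755),D(648,212,.0755)];t=[D(692,152,.1315),D(640,183,.1315)]
yd=np.array([.0645,.998]);xd=np.array([.998,-.0645]);o=np.array([.48,-.0425])
for p in (b,t):
    e=p[0]-p[1];m=(p[0]+p[1])/2;print(p,np.linalg.norm(e),np.degrees(np.arctan2(e[1],e[0])),"station",(m-o)@xd,(m-o)@yd)
tc=read_state()['tool_pos'][:2];print("tcp st",(tc-o)@xd,(tc-o)@yd)
# station check from scene: yellow marks left/right
for u,v in((717,392),(793,360)):
    p=D(u,v,.025);print((p-o)@xd,(p-o)@yd)
p=D(700,278,.0355+.012);print("cap",(p-o)@xd,(p-o)@yd)
```

```text
[array([0.51913477, 0.08739558]), array([0.47024601, 0.08897593])] 0.04891429367437851 -1.8514599610503517 station 0.00623178158189552 0.1313719146459438
[array([0.51590526, 0.08500083]), array([0.46178789, 0.07863603])] 0.05449036654550353 6.707801894459488 station 0.0008103405151506708 0.12464040090920389
tcp st 0.001870567770353278 0.21488894683588816
-0.03506457824423507 -0.031916996512417174
0.035381794991186696 -0.03536238216207761
cap -0.002012463213165979 0.06358934042311178
```

jog_arm(turn=[[0,0,0],[0,0,0],[0,0,0],[0,0,0],[0,0,0],[0,0,0],[0,0,0],[0,0,0],[0,0,0],[0,0,0],[0,0,0],[0,0,0],[0,0,0],[0,0,0],[0,0,0],[0,0,0],[0,0,0],[0,0,0],[0,0,0],[0,0,0]], delta_pos=[[0,-0.001,0.01],[0,-0.001,0.015],[0,0,0.015],[0,0,0.0075],[0,0,0],[-0.008,0,0],[-0.008,0,0],[-0.006,0,0],[-0.004,0,0],[-0.0025,0,0],[-0.0025,0,0],[-0.0025,0,0],[-0.0025,0,0],[-0.0025,0,0],[-0.0025,0,0],[-0.0025,0,0],[-0.0025,0,0],[-0.0025,0,0],[-0.0025,0,0],[-0.0025,0,0]], gripper=[0.01,0.01,0.01,0.01,0.01,0.01,0.01,0.01,0.01,0.01,0.01,0.01,0.01,0.01,0.01,0.01,0.01,0.01,0.01,0.01])

```text
time: 8.87
tool_pos: [0.4897, 0.1173, 0.0574]
tcp_rot: [-2.291, -2.149, 0.0]
wrist_force: [-0.9, 0.0, -0.7]
width: 0.189
grip_force: 49.1
```

```bash
cat >> h.py <<'E'
yd=np.array([.0645,.998]);xd=np.array([.998,-.0645]);o=np.array([.48,-.0425])
def st(p): p=np.array(p)[:2]-o; return np.round([p@xd,p@yd],4)
def W(x,y,z): return np.r_[o+x*xd+y*yd,z]
def cap(n="scene"):
    im=vision.read_camera(n)[:,:,::-1];h=cv2.cvtColor(im,cv2.COLOR_BGR2HSV);m=cv2.inRange(h,(105,120,60),(125,255,255))
    # region of the track only
    P=np.array([proj(n,W(x,y,.035)) for x,y in((-.04,.13),(.04,.13),(.04,-.11),(-.04,-.11))]).astype(np.int32)
    k=np.zeros_like(m);cv2.fillPoly(k,[P],255);m&=k;M=cv2.moments(m,True)
    c=(M['m10']/M['m00'],M['m01']/M['m00']);print("cap",n,M['m00'],np.round(c,1),"station",st(ray(n,*c,.042)))
    return im
E
python3 - <<'E'
from h import *
go([.494,.172,.0577],-3.7);print(st(read_state()['tool_pos']))
im=cap();cv2.imwrite("pics/s2.png",im)
E
```

```text
t 8.87 tcp [0.4897 0.1173 0.0574] yaw_y -3.67 tilt [-0. -0.] q [ 0.19  0.12  2.12 -0.    0.9   0.25] F [-0.9  0.  -0.7] w 16.2 gf 49.1
tool delta [ 0.0549  0.0008 -0.0003] rz 0.001
[-0.0006  0.1601]
cap scene 163.0 [241.8 235.8] station [0.0005 0.0558]
```

jog_arm(turn=[[0,0,0],[0,0,0],[0,0,0],[0,0,0],[0,0,0],[0,0,0],[0,0,0],[0,0,0],[0,0,0],[0,0,0],[0,0,0],[0,0,0],[0,0,0],[0,0,0],[0,0,0],[0,0,0],[0,0,0],[0,0,0],[0,0,0],[0,0,0]], delta_pos=[[-0.0025,0,0],[-0.0025,0,0],[-0.0025,0,0],[-0.0025,0,0],[-0.0025,0,0],[-0.0025,0,0],[-0.0025,0,0],[-0.0025,0,0],[-0.0025,0,0],[-0.0025,0,0],[-0.0025,0,0],[-0.0025,0,0],[-0.0025,0,0],[-0.0025,0,0],[-0.0025,0,0],[-0.0025,0,0],[-0.0025,0,0],[-0.0025,0,0],[-0.0025,0,0],[-0.0025,0,0]], gripper=[0.01,0.01,0.01,0.01,0.01,0.01,0.01,0.01,0.01,0.01,0.01,0.01,0.01,0.01,0.01,0.01,0.01,0.01,0.01,0.01])

```text
time: 10.58
tool_pos: [0.4865, 0.0674, 0.0574]
tcp_rot: [-2.291, -2.149, 0.0]
wrist_force: [-0.0, -0.7, -1.0]
width: 0.191
grip_force: 49.1
```

Run:
```python
from h import *
go([.494,.172,.0577],-3.7);print(st(read_state()['tool_pos']))
im=cap();cv2.imwrite("pics/s3.png",im)
```

```text
t 10.58 tcp [0.4865 0.0674 0.0574] yaw_y -3.67 tilt [-0.  0.] q [0.09 0.1  2.15 0.   0.89 0.15] F [-0.  -0.7 -1. ] w 16.3 gf 49.1
tool delta [ 0.1049  0.0008 -0.0003] rz 0.001
[-0.0006  0.1101]
cap scene 227.0 [249.8 249.1] station [-0.0002  0.0041]
```

jog_arm(turn=[[0,0,0],[0,0,0],[0,0,0],[0,0,0],[0,0,0],[0,0,0],[0,0,0],[0,0,0],[0,0,0],[0,0,0],[0,0,0],[0,0,0],[0,0,0],[0,0,0]], delta_pos=[[-0.0025,0,0],[-0.0025,0,0],[-0.0025,0,0],[-0.0025,0,0],[-0.0025,0,0],[-0.0025,0,0],[-0.0025,0,0],[-0.0025,0,0],[-0.0025,0,0],[-0.0025,0,0],[0,0,0],[0,0,0],[0,0,0],[0,0,0]], gripper=[0.01,0.01,0.01,0.01,0.01,0.01,0.01,0.01,0.01,0.01,0.01,0.01,0.01,0.01])

```text
time: 11.8
tool_pos: [0.485, 0.0427, 0.0574]
tcp_rot: [2.291, 2.149, 0.0]
wrist_force: [0.5, -0.1, -1.3]
width: 0.195
grip_force: 49.2
```

Run:
```python
from h import *
go([.494,.172,.0577],-3.7);print(st(read_state()['tool_pos']))
im=cap();cv2.imwrite("pics/s4.png",cv2.resize(im[200:320,200:320],(600,600),interpolation=cv2.INTER_CUBIC))
```

```text
t 11.8 tcp [0.485  0.0427 0.0574] yaw_y -3.66 tilt [0. 0.] q [0.04 0.09 2.16 0.   0.89 0.1 ] F [ 0.5 -0.1 -1.3] w 16.7 gf 49.2
tool delta [ 0.1296  0.0007 -0.0003] rz 0.001
[-0.0005  0.0854]
cap scene 239.0 [254.3 256.6] station [-0.0004 -0.0235]
```

View pics/s4.png

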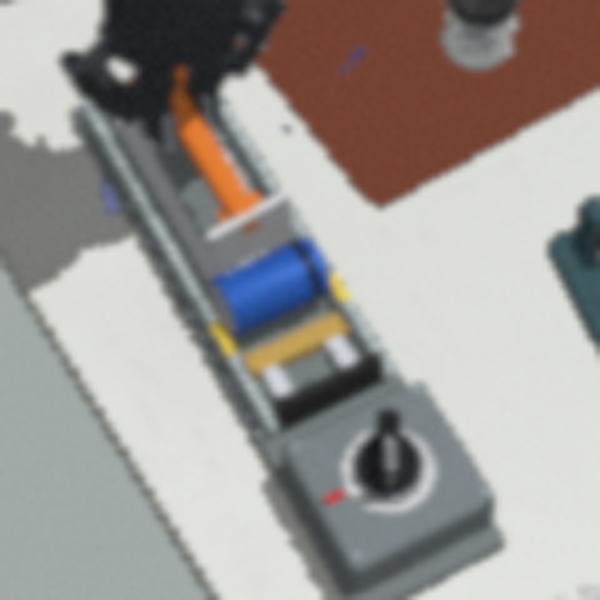

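The can sits at about (271,285), still touching the blade, with its axis short of the line between the yellow marks (281,313). It has not dropped yet, so I nudge on gently.

jog_arm(turn=[[0,0,0],[0,0,0],[0,0,0],[0,0,0],[0,0,0],[0,0,0]], delta_pos=[[-0.0015,0,0],[-0.0015,0,0],[-0.001,0,0],[0,0,0],[0,0,0],[0,0,0]], gripper=[0.01,0.01,0.01,0.01,0.01,0.01])

```text
time: 12.35
tool_pos: [0.4847, 0.0386, 0.0574]
tcp_rot: [-2.291, -2.149, -0.0]
wrist_force: [0.2, 0.5, -0.5]
width: 0.189
grip_force: 49.2
```

Run:
```python
from h import *
print(st(read_state()['tool_pos']))
im=cap();cv2.imwrite("pics/s5.png",cv2.resize(im[200:320,200:320],(600,600),interpolation=cv2.INTER_CUBIC))
print(proj("scene",W(0,-.019,.0455))-proj("scene",W(0,.0055,.0455)),proj("scene",W(0,-.03,.0415))-proj("scene",W(0,.0055,.0455)))
```

```text
[-0.0005  0.0813]
cap scene 189.0 [256.8 261.1] station [-0.0013 -0.0397]
[4.07088378 6.52966506] [ 5.95736304 10.29345129]
```

jog_arm(turn=[[0,0,0],[0,0,0],[0,0,0],[0,0,0],[0,0,0],[0,0,0]], delta_pos=[[0.005,0,0],[0.015,0,0],[0.02,0,0],[0.01,0,0],[0,0,0],[0,0,0]], gripper=[0.01,0.01,0.01,0.01,0.01,0.01])

```text
time: 12.9
tool_pos: [0.4878, 0.0889, 0.0573]
tcp_rot: [2.289, 2.151, -0.001]
wrist_force: [-0.2, 0.1, -0.5]
width: 0.195
grip_force: 49.2
```

Run:
```python
from h import *
print(st(read_state()['tool_pos']))
im=cap();cv2.imwrite("pics/s6.png",cv2.resize(im[200:320,200:320],(600,600),interpolation=cv2.INTER_CUBIC))
go([.5656,.4313,.105],-59.4)
```

```text
[-0.0007  0.1317]
cap scene 190.0 [256.8 261.1] station [-0.0013 -0.0397]
t 12.95 tcp [0.4877 0.0885 0.0573] yaw_y -3.6 tilt [-0.0003 -0.0005] q [ 0.13  0.11  2.14 -0.    0.89  0.19] F [ 0.8 -0.6 -0.6] w 16.6 gf 49.2
tool delta [ 0.347   0.0562 -0.0479] rz 0.974
```

View pics/s6.png

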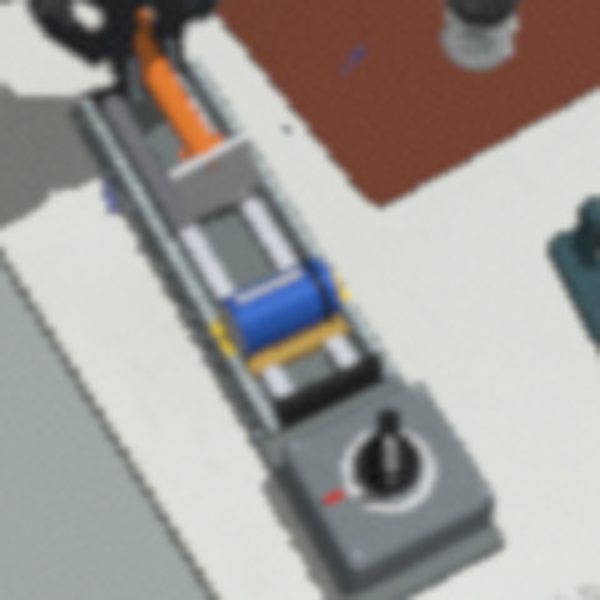

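The can is seated in the cradle at (282,305), between the yellow marks. The knob's pointer aims away and up. Next I lift the paddle clear and line it up with the pad.

jog_arm(turn=[[0,0,0],[0,0,0],[0,0,0],[0,0,0.06],[0,0,0.054],[0,0,0]], delta_pos=[[0,0,-0.01],[0,0,-0.02],[0,0,-0.02],[0,0,0],[0,0,0],[0,0,0]], gripper=[0.01,0.01,0.01,0.01,0.01,0.01])

```text
time: 13.45
tool_pos: [0.4885, 0.0879, 0.1087]
tcp_rot: [2.411, 2.012, 0.002]
wrist_force: [-0.4, 0.3, -0.6]
width: 0.194
grip_force: 49.2
```

Run:
```python
from h import *
go([.5675,.4205,.105],-10.2)
for u,v in((222,188),(254,190),(288,183)): print(ray("top",u,v,.03))
```

```text
t 13.45 tcp [0.4885 0.0879 0.1087] yaw_y -10.33 tilt [0.0018 0.    ] q [ 0.13  0.04  2.1  -0.    1.    0.31] F [-0.4  0.3 -0.6] w 16.5 gf 49.2
tool delta [0.3414 0.0181 0.0039] rz -0.002
[0.67296972 0.21711621 0.03      ]
[0.67318902 0.13063615 0.03      ]
[0.69880947 0.040086   0.03      ]
```

jog_arm(turn=[[0,0,0],[0,0,0],[0,0,0],[0,0,0],[0,0,0],[0,0,0],[0,0,0],[0,0,0],[0,0,0],[0,0,0],[0,0,0],[0,0,0],[0,0,0],[0,0,0],[0,0,0],[0,0,0]], delta_pos=[[0.01,0,0],[0.02,0.0015,0],[0.03,0.0015,0],[0.03,0.0015,0],[0.03,0.0015,0],[0.03,0.0015,0],[0.03,0.0015,0],[0.03,0.0015,0],[0.03,0.0015,0],[0.03,0.0015,0],[0.03,0.0015,0],[0.02,0.0015,0],[0.015,0.0015,0],[0.0064,0.0015,0],[0,0,0],[0,0,0]], gripper=[0.01,0.01,0.01,0.01,0.01,0.01,0.01,0.01,0.01,0.01,0.01,0.01,0.01,0.01,0.01,0.01])

```text
time: 14.78
tool_pos: [0.5671, 0.4207, 0.1068]
tcp_rot: [2.409, 2.016, -0.002]
wrist_force: [-0.0, 0.3, -0.6]
width: 0.19
grip_force: 49.2
```

Run:
```python
from h import *
go([.5675,.4205,.042],-10.2)
s=vision.read_camera("scene")[:,:,::-1]
cv2.imwrite("pics/s7.png",cv2.resize(s[110:190,150:250],(750,600),interpolation=cv2.INTER_CUBIC))
```

```text
t 14.78 tcp [0.5671 0.4207 0.1068] yaw_y -10.15 tilt [-0.0011 -0.0011] q [ 0.6   0.41  1.64 -0.    1.09  0.78] F [-0.   0.3 -0.6] w 16.2 gf 49.2
tool delta [-0.0001  0.0005  0.0648] rz 0.001
```

View pics/s7.png

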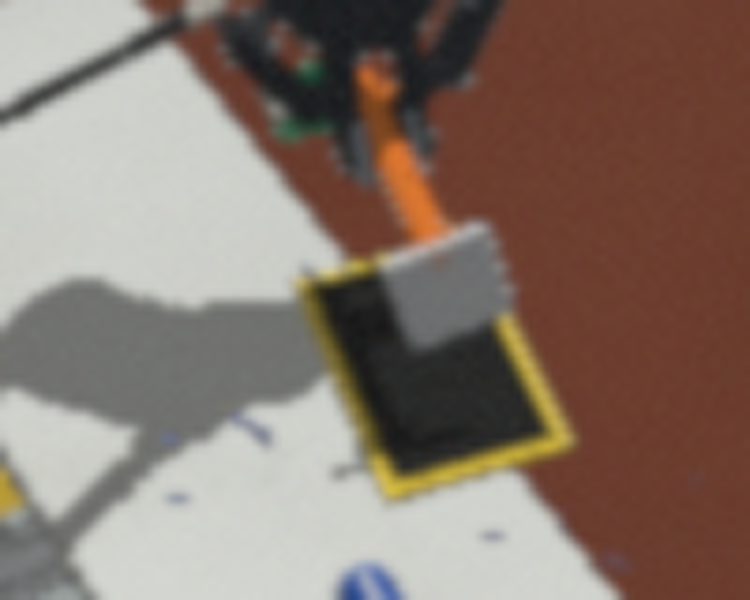

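The paddle is over the pad: blade's bottom edge runs from (420,352) to (512,310), and the pad's front corners are at (388,497) and (572,440). I check that it will land on the pad.

Run:
```python
from h import *
D=lambda u,v,z:ray("scene",150+u/7.5-.4,110+v/7.5-.4,z)[:2]
f=[D(388,497,.006),D(572,440,.006)];l=D(303,282,.006)
b=[D(420,352,.077),D(512,310,.077)]
print("front corners",f,"left-rear",l,"blade bottom",b)
e=(f[0]-l)/np.linalg.norm(f[0]-l);n=np.array([-e[1],e[0]])
c=(l+f[1])/2
for p in b+[read_state()['tool_pos'][:2]]: print("pad frame",(p-c)@e,(p-c)@n)
print(c,np.linalg.norm(f[0]-l),np.linalg.norm(f[1]-f[0]),np.degrees(np.arctan2(e[1],e[0])))
```

```text
front corners [array([0.50504718, 0.3263069 ]), array([0.59397029, 0.3130964 ])] left-rear [0.53549254 0.4806681 ] blade bottom [array([0.53376371, 0.33314247]), array([0.58126324, 0.33533666])]
pad frame 0.06852748331792721 -0.01804831687181364
pad frame 0.057183293602944385 0.028128839777664595
pad frame -0.023330403947954794 -0.002205094121470944
[0.56473141 0.39688225] 0.1573349905634047 0.0898990381208354 -101.15749691119578
```

jog_arm(turn=[[0,0,0],[0,0,0],[0,0,0],[0,0,0],[0,0,0],[0,0,0],[0,0,0]], delta_pos=[[0,0,0.01],[0,0,0.015],[0,0,0.015],[0,0,0.01],[0,0,0.01],[0,0,0.004],[0,0,0]], gripper=[0.01,0.01,0.01,0.01,0.01,0.01,0.01])

```text
time: 15.42
tool_pos: [0.5664, 0.4203, 0.0412]
tcp_rot: [-2.41, -2.015, 0.005]
wrist_force: [0.3, 0.2, -0.7]
width: 0.195
grip_force: 49.8
```

jog_arm(turn=[[0,0,0],[0,0,0],[0,0,0],[0,0,0],[0,0,0]], delta_pos=[[0,0,0.0015],[0,0,0.0015],[0,0,0.001],[0,0,0],[0,0,0]], gripper=[0.01,0.01,0.01,0.01,0.01])

```text
time: 15.83
tool_pos: [0.5682, 0.4218, 0.0405]
tcp_rot: [-2.41, -2.015, -0.003]
wrist_force: [0.4, 2.1, 0.9]
width: 0.194
grip_force: 48.6
```

jog_arm(turn=[[0,0,0],[0,0,0],[0,0,0],[0,0,0]], delta_pos=[[0,0,0.001],[0,0,0.0005],[0,0,0],[0,0,0]], gripper=[0.01,0.01,0.01,0.01])

```text
time: 16.17
tool_pos: [0.5684, 0.4219, 0.0388]
tcp_rot: [2.41, 2.015, 0.004]
wrist_force: [0.5, 3.1, 4.1]
width: 0.187
grip_force: 48.5
```

jog_arm(turn=[[0,0,0],[0,0,0],[0,0,0],[0,0,0],[0,0,0],[0,0,0],[0,0,0],[0,0,0],[0,0,0],[0,0,0]], delta_pos=[[0,0,0.001],[0,0,0],[0,0,0],[0,0,0],[0,0,0],[0,0,0],[0,0,0],[0,0,0],[0,0,0],[0,0,0]], gripper=[0.01,0.01,0.018,0.02,0.024,0.03,0.045,0.06,0.08,0.08])

```text
time: 17.0
tool_pos: [0.5675, 0.4211, 0.0369]
tcp_rot: [2.41, 2.015, -0.0]
wrist_force: [-0.4, 0.8, 0.5]
width: 0.899
grip_force: 0.0
```

jog_arm(turn=[[0,0,0],[0,0,0],[0,0,0],[0,0,0],[0,0,0],[0,0,0],[0,0,0],[0,0,0]], delta_pos=[[0,0,0],[0,0,-0.015],[0,0,-0.03],[0,0,-0.03],[0,0,-0.03],[0,0,-0.03],[0,0,-0.015],[0,0,0]], gripper=[0.08,0.08,0.08,0.08,0.08,0.08,0.08,0.08])

```text
time: 17.67
tool_pos: [0.5703, 0.4231, 0.1941]
tcp_rot: [2.409, 2.015, 0.017]
wrist_force: [-0.2, -0.5, 1.1]
width: 0.937
grip_force: 0.0
```

Run:
```python
from h import *
s=vision.read_camera("top")[:,:,::-1]
k=cv2.resize(s[240:300,340:400],(400,400),interpolation=cv2.INTER_CUBIC)
sc=vision.read_camera("scene")[:,:,::-1]
a=cv2.resize(sc[110:190,160:240],(400,400),interpolation=cv2.INTER_CUBIC)
cv2.imwrite("pics/k.png",np.hstack([k,a]));cv2.imwrite("pics/t8.png",s);cv2.imwrite("pics/s8.png",sc)
go(W(0,-.15,.16),-3.7)
```

```text
t 17.77 tcp [0.5677 0.4213 0.1877] yaw_y -10.2 tilt [0.0013 0.0009] q [0.6  0.35 1.57 0.   1.22 0.78] F [ 0.6  0.2 -0.2] w 79.9 gf 0.0
tool delta [-0.6211  0.0127  0.0271] rz -0.113
```

View pics/k.png

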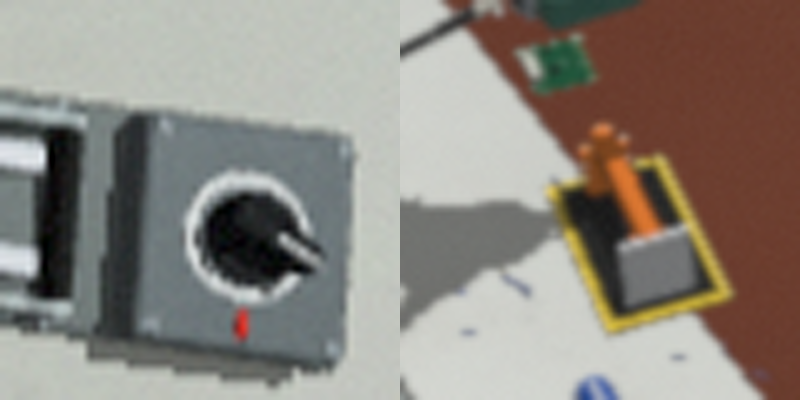

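The paddle stands on its pad (right panel, blade at (660,265)). In the left panel the pointer runs from (280,237) to (322,267), the ring's centre is at (250,238) and the red mark at (241,325).

Run:
```python
from h import *
K=lambda u,v,z:ray("top",340+u/6.667-.42,240+v/6.667-.42,z)[:2]
for z in(.066,.0785):
    a,b=K(280,237,z),K(322,267,z);ax=W(0,-.15,0)[:2]
    for n,d in(("line",b-a),("tip-axis",b-ax),("in-axis",a-ax)): print(z,n,np.linalg.norm(d),np.degrees(np.arctan2(d[1],d[0])))
print("ring",K(247,238,.045),"axis",ax,"mark",K(241,325,.045),W(-.032,-.15,0))
# scene view: white pointer & ring
sc=cv2.imread("pics/s8.png");
cs=[proj("scene",W(0,-.15,.0785))];print(cs)
cv2.imwrite("pics/k2.png",cv2.resize(sc[265:325,245:305],(600,600),interpolation=cv2.INTER_CUBIC))
```

```text
0.066 line 0.018093708667181505 -122.6137303754499
0.066 tip-axis 0.021840565460604016 -115.61323655386369
0.066 in-axis 0.004464408396710249 -86.01227769595843
0.0785 line 0.017835398615165546 -122.61373037544982
0.0785 tip-axis 0.017836869425279504 -122.60358674736564
0.0785 in-axis 3.48344321877417e-06 -57.58404073849171
ring [ 0.46996469 -0.19170397] axis [ 0.470325 -0.1922  ] mark [ 0.43802199 -0.18909844] [ 0.438389 -0.190136  0.      ]
[array([277.73663635, 286.49713242])]
```

View pics/k2.png

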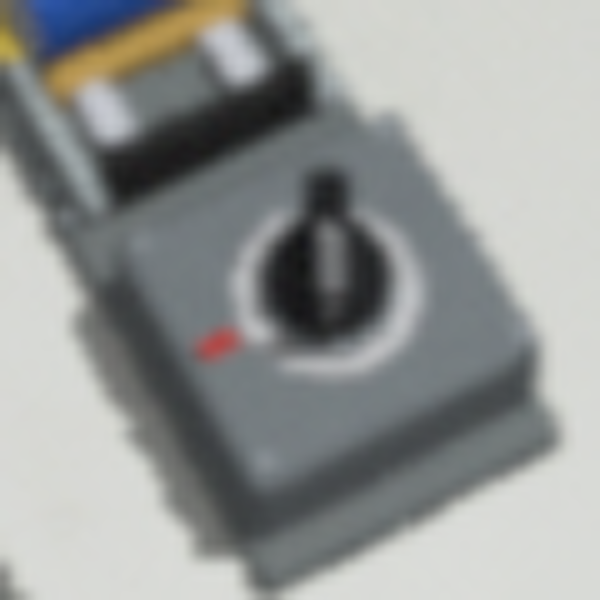

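Pointer at -122.6° (its tip is 17.8 mm from the axis, as it should be) and the mark at 176.3°, so the knob must turn clockwise by about 1.066 rad. I move above it.

jog_arm(turn=[[0,0,0],[0,0,0],[0,0,0],[0,0,0],[0,0,0],[0,0,0],[0,0,0],[0,0,0],[0,0,0],[0,0,0],[0,0,0],[0,0,0],[0,0,0],[0,0,0],[0,0,0],[0,0,0],[0,0,0],[0,0,0],[0,0,0],[0,0,0]], delta_pos=[[-0.015,0.0007,0],[-0.03,0.0007,0],[-0.035,0.0007,0],[-0.035,0.0007,0],[-0.035,0.0007,0],[-0.035,0.0007,0],[-0.035,0.0007,0],[-0.035,0.0007,0],[-0.035,0.0007,0],[-0.035,0.0007,0],[-0.035,0.0007,0],[-0.035,0.0007,0],[-0.035,0.0007,0],[-0.035,0.0007,0],[-0.035,0.0007,0],[-0.035,0.0007,0],[-0.035,0.0007,0],[-0.035,0.0007,0],[-0.016,0,0],[0,0,0]], gripper=[0.08,0.08,0.08,0.08,0.08,0.08,0.07,0.06,0.06,0.06,0.06,0.06,0.06,0.06,0.06,0.06,0.06,0.06,0.06,0.06])

```text
time: 19.43
tool_pos: [0.4677, -0.1947, 0.1842]
tcp_rot: [-2.411, -2.008, 0.005]
wrist_force: [0.2, 0.2, 0.4]
width: 0.705
grip_force: 0.0
```

jog_arm(turn=[[0,0,0.098],[0,0,0.098],[0,0,0.098],[0,0,0.098],[0,0,0]], delta_pos=[[0,0,0.02],[0,0,0.02],[0,0,0.02],[0,0,0.015],[0,0,0]], gripper=[0.05,0.05,0.05,0.05,0.05])

```text
time: 19.85
tool_pos: [0.4658, -0.1893, 0.1063]
tcp_rot: [-2.75, -1.5, 0.01]
wrist_force: [-1.8, 0.7, -0.4]
width: 0.588
grip_force: 0.0
```

Run:
```python
from h import *
go(W(0,-.15,.056),-32.6);cap()
```

```text
t 19.85 tcp [ 0.4658 -0.1893  0.1063] yaw_y -32.77 tilt [-0.0098  0.005 ] q [-0.44  0.06  2.08  0.    1.01  0.14] F [-1.8  0.7 -0.4] w 50.2 gf 0.0
tool delta [0.0001 0.0059 0.0502] rz -0.003
cap scene 28.0 [256.  263.1] station [-0.0062 -0.0443]
```

jog_arm(turn=[[0,0,0],[0,0,0],[0,0,0]], delta_pos=[[0,0,0.01],[0,0,0],[0,0,0]], gripper=[0.05,0.05,0.05])

```text
time: 20.15
tool_pos: [0.47, -0.192, 0.1019]
tcp_rot: [-2.755, -1.509, 0.0]
wrist_force: [-0.2, 0.3, 0.3]
width: 0.584
grip_force: 0.0
```

Run:
```python
from h import *
go(W(0,-.15,.056),-32.6)
```

```text
t 20.15 tcp [ 0.47   -0.192   0.1019] yaw_y -32.57 tilt [-0.0002  0.0002] q [-0.44  0.07  2.08  0.    0.99  0.13] F [-0.2  0.3  0.3] w 49.9 gf 0.0
tool delta [-0.      0.0004  0.0459] rz 0.001
```

jog_arm(turn=[[0,0,0],[0,0,0],[0,0,0],[0,0,0],[0,0,0],[0,0,0],[0,0,0],[0,0,0],[0,0,0],[0,0,0],[0,0,0],[0,0,0],[0,0,0]], delta_pos=[[0,0,0.01],[0,0,0.012],[0,0,0.012],[0,0,0.008],[0,0,0.004],[0,0,0],[0,0,0],[0,0,0],[0,0,0],[0,0,0],[0,0,0],[0,0,0],[0,0,0]], gripper=[0.05,0.05,0.05,0.05,0.05,0.05,0.035,0.025,0.018,0.012,0.006,0.006,0.006], grip_force=50)

```text
time: 21.23
tool_pos: [0.471, -0.1929, 0.0567]
tcp_rot: [2.755, 1.506, 0.002]
wrist_force: [1.5, -1.0, 1.8]
width: 0.126
grip_force: 49.6
```

Run:
```python
from h import *
go(W(0,-.15,.056),-93.7)
print(np.round(read_state()['torque'],3))
```

```text
t 21.23 tcp [ 0.471  -0.1929  0.0567] yaw_y -32.65 tilt [ 0.0021 -0.0011] q [-0.44  0.13  2.12 -0.    0.89  0.13] F [ 1.5 -1.   1.8] w 10.7 gf 49.6
tool delta [ 0.0002 -0.0009  0.0007] rz 1.065
[-0.208 -0.194  0.041]
```

jog_arm(turn=[[0,0,0.05],[0,0,0.09],[0,0,0.09],[0,0,0.09],[0,0,0.09],[0,0,0.09],[0,0,0.09],[0,0,0.09],[0,0,0.09],[0,0,0.09],[0,0,0.09],[0,0,0.07],[0,0,0.045],[0,0,0],[0,0,0],[0,0,0]], delta_pos=[[0,0,0],[0,0,0],[0,0,0],[0,0,0],[0,0,0],[0,0,0],[0,0,0],[0,0,0],[0,0,0],[0,0,0],[0,0,0],[0,0,0],[0,0,0],[0,0,0],[0,0,0],[0,0,0]], gripper=[0.006,0.006,0.006,0.006,0.006,0.006,0.006,0.006,0.006,0.006,0.006,0.006,0.006,0.006,0.006,0.006])

```text
time: 22.57
tool_pos: [0.471, -0.1929, 0.0567]
tcp_rot: [3.139, -0.099, 0.003]
wrist_force: [2.2, -2.4, 4.0]
width: 0.131
grip_force: 49.9
```

Run:
```python
from h import *
go(W(0,-.15,.056),-93.7)
print(np.round(read_state()['torque'],3))
```

```text
t 22.57 tcp [ 0.471  -0.1929  0.0567] yaw_y -93.62 tilt [ 0.0021 -0.0012] q [-0.44  0.13  2.12 -0.    0.89  1.2 ] F [ 2.2 -2.4  4. ] w 11.2 gf 49.9
tool delta [-0.0007 -0.0007  0.0007] rz 0.001
[-0.421 -0.286 -0.031]
```

Run:
```python
from h import *
for n,f in(("top","t8"),("scene","s8")):
    im=cv2.imread(f"pics/{f}.png");h=cv2.cvtColor(im,cv2.COLOR_BGR2HSV)
    k=np.zeros(h.shape[:2],np.uint8);cv2.fillPoly(k,[np.array([proj(n,W(x,y,.045)) for x,y in((-.044,-.115),(-.02,-.115),(-.02,-.185),(-.044,-.185))]).astype(np.int32)],255)
    r=(cv2.inRange(h,(0,110,80),(8,255,255))|cv2.inRange(h,(172,110,80),(180,255,255)))&k
    M=cv2.moments(r,True);print(n,"mark st",M['m00'],st(ray(n,M['m10']/M['m00'],M['m01']/M['m00'],.045)))
    for sx in(-1,1):
        k[:]=0;cv2.fillPoly(k,[np.array([proj(n,W(x*sx,y,.018)) for x,y in((.003,.15),(.031,.15),(.031,-.01),(.003,-.01))]).astype(np.int32)],255)
        m=cv2.inRange(h,(0,0,190),(180,60,255))&k;p=np.argwhere(m)[:,::-1]
        q=np.array([ray(n,u,v,.018)[:2] for u,v in p]);d=cv2.fitLine(q.astype(np.float32),cv2.DIST_HUBER,0,.001,.001).ravel()
        print(n,"rail",sx,len(p),np.degrees(np.arctan(d[1]/d[0]))%180, st(d[2:4]))
```

```text
top mark st 7.0 [-0.032 -0.149]
top rail -1 221 85.80139 [-0.0175  0.0718]
top rail 1 218 85.75528 [0.0224 0.0712]
scene mark st 4.0 [-0.0334 -0.1508]
scene rail -1 83 85.64185 [-0.0192  0.0684]
scene rail 1 74 85.84106 [0.0206 0.0712]
```

Refined station yaw is -4.2°, so I turn 0.01 rad more, then pull straight up.

jog_arm(turn=[[0,0,0.01],[0,0,0],[0,0,0],[0,0,0],[0,0,0],[0,0,0],[0,0,0],[0,0,0],[0,0,0],[0,0,0],[0,0,0],[0,0,0]], delta_pos=[[0,0,0],[0,0,0],[0,0,0],[0,0,-0.0015],[0,0,-0.0015],[0,0,-0.0015],[0,0,-0.0015],[0,0,-0.0015],[0,0,-0.0015],[0,0,-0.0015],[0,0,0],[0,0,0]], gripper=[0.006,0.006,0.006,0.006,0.006,0.006,0.006,0.006,0.006,0.006,0.006,0.006])

```text
time: 23.57
tool_pos: [0.4709, -0.1929, 0.0663]
tcp_rot: [3.138, -0.116, 0.003]
wrist_force: [4.4, -3.6, -0.8]
width: 0.129
grip_force: 49.1
```

jog_arm(turn=[[0,0,0],[0,0,0],[0,0,0],[0,0,0]], delta_pos=[[0,0,-0.001],[0,0,-0.001],[0,0,0],[0,0,0]], gripper=[0.006,0.006,0.006,0.006])

```text
time: 23.9
tool_pos: [0.4709, -0.1929, 0.0682]
tcp_rot: [3.138, -0.116, 0.003]
wrist_force: [4.4, -3.4, -2.0]
width: 0.127
grip_force: 49.0
```

jog_arm(turn=[[0,0,0],[0,0,0],[0,0,0],[0,0,0],[0,0,0]], delta_pos=[[0,0,-0.001],[0,0,-0.001],[0,0,0],[0,0,0],[0,0,0]], gripper=[0.006,0.006,0.006,0.006,0.006])

```text
time: 24.32
tool_pos: [0.4708, -0.1928, 0.0689]
tcp_rot: [3.138, -0.116, 0.004]
wrist_force: [7.8, -4.7, -10.8]
width: 0.131
grip_force: 49.5
```

jog_arm(turn=[[0,0,0],[0,0,0],[0,0,0],[0,0,0],[0,0,0]], delta_pos=[[0,0,-0.001],[0,0,-0.001],[0,0,0],[0,0,0],[0,0,0]], gripper=[0.006,0.006,0.006,0.006,0.006])

```text
time: 24.73
tool_pos: [0.4707, -0.1927, 0.0691]
tcp_rot: [3.138, -0.116, 0.004]
wrist_force: [13.4, -7.0, -22.8]
width: 0.128
grip_force: 49.4
```

The end stop is reached: 12.3 mm up, with the force rising. I ease off, release and leave upward.

jog_arm(turn=[[0,0,0],[0,0,0],[0,0,0],[0,0,0],[0,0,0],[0,0,0],[0,0,0],[0,0,0],[0,0,0]], delta_pos=[[0,0,0.001],[0,0,0.001],[0,0,0],[0,0,0],[0,0,0],[0,0,0],[0,0,0],[0,0,0],[0,0,0]], gripper=[0.006,0.006,0.006,0.014,0.02,0.03,0.045,0.06,0.06])

```text
time: 25.48
tool_pos: [0.4697, -0.1921, 0.0704]
tcp_rot: [-3.139, 0.116, 0.001]
wrist_force: [-0.3, -0.1, 1.0]
width: 0.7
grip_force: 0.0
```

jog_arm(turn=[[0,0,0],[0,0,0],[0,0,0],[0,0,0],[0,0,0],[0,0,0],[0,0,0],[0,0,0],[0,0,0],[0,0,0],[0,0,0],[0,0,0],[0,0,0],[0,0,0],[0,0,0],[0,0,0]], delta_pos=[[0,0,-0.01],[0,0,-0.02],[0,0,-0.03],[0,0,-0.03],[0,0,-0.03],[0,0.02,0],[0,0.03,0],[0,0.03,0],[0,0.03,0],[0,0.03,0],[0,0.03,0],[0,0.03,0],[0,0.02,0],[0,0,0],[0,0,0],[0,0,0]], gripper=[0.06,0.06,0.06,0.06,0.06,0.06,0.06,0.06,0.06,0.06,0.06,0.06,0.06,0.06,0.06,0.06])

```text
time: 26.82
tool_pos: [0.4536, -0.4111, 0.1907]
tcp_rot: [-3.139, 0.117, 0.0]
wrist_force: [-0.1, 0.1, -0.4]
width: 0.703
grip_force: 0.0
```

Run:
```python
from h import *
o=np.array([.48,-.0425])
go([.47,-.4,.2])
for n in("scene","top"):
    im=cap(n);cv2.imwrite(f"pics/{n}9.png",im)
    ax=W(0,-.15,.09);g=[]
    k=np.zeros(im.shape[:2],np.uint8);c=proj(n,ax);cv2.circle(k,tuple(int(round(x)) for x in c),9,255,-1)
    hsv=cv2.cvtColor(im,cv2.COLOR_BGR2HSV);x0,y0=np.round(c).astype(int)-13
    print(n,c-[x0,y0]);print("\n".join("".join("%4d"%v for v in r) for r in hsv[y0:y0+27,x0:x0+27,2]))
```

```text
t 26.82 tcp [ 0.4536 -0.4111  0.1907] yaw_y -94.27 tilt [-0.      0.0007] q [-0.78  0.17  1.79  0.    1.18  0.87] F [-0.1  0.1 -0.4] w 60.0 gf 0.0
tool delta [ 0.0156 -0.0123 -0.0093] 
cap scene 190.0 [256.8 261.1] station [-0.0012 -0.0398]
scene [12.85704768 13.27825651]
 115 144 200 222 223 208 155  99  72  69  95 148 193 219 229 231 230 230 231 231 231 232 231 232 232 232 232
 114 120 167 204 206 174 121  72  52  50  71 130 184 207 222 229 231 231 230 230 231 231 231 231 231 232 232
 123 108 121 140 135 106  72  52  45  40  58 117 176 194 212 226 231 231 231 230 231 231 231 231 231 232 232
 122  98  81  79  68  56  47  41  38  38  55 105 158 171 189 217 228 231 231 231 230 231 230 231 231 232 232
  89  71  56  51  47  41  35  36  36  33  52  93 128 142 157 188 220 226 225 226 229 231 230 231 232 232 231
  58  50  46  40  37  36  36  37  38  51  73  99 122 135 138 159 198 207 195 200 219 228 232 231 232 232 232
  44  40  36  37  35  35  41  53  71  92 114 125 131 132 131 139 160 173 173 175 200 223 231 232 232 232 232
  36  33  34  35  38  50  70  92 113 126 131 133 131 133 137 139
[... 4442 characters left out ...]
84 116 119 120 117 115 112 155 188 189 190 192
 115 107  86  93  96  92  98  95  84  97 166 161 128 130  93 106 118 117 117 117 114 115 174 190 188 191 188
 114 115  63  74  88  97 100 109 172 158 178 166 136 115 116 115 115 115 118 117 117 113 188 188 187 187 191
 116 112  60  63  67  74  78 118 157 149 137 123 116 114 115 115 115 116 115 115 113 111 187 189 188 189 190
 119 113  94  60  60  65  83 120 117 118 116 115 115 117 116 115 112 115 116 113 113 112 189 188 191 190 190
 116 116 115  94  93 112 170 131 114 113 114 116 118 117 116 112 115 117 118 115 115 132 191 191 188 186 194
 115 119 115 116 115 123 204 129 116 116 116 115 113 113 113 118 113 114 115 114 117 134 188 191 189 186 192
```

Run:
```python
from h import *
xd=np.array([np.cos(np.radians(4.2)),-np.sin(np.radians(4.2))])
c=proj("top",W(0,-.15,.09));x0,y0=np.round(c).astype(int)-13
im=cv2.imread("pics/top9.png");v=cv2.cvtColor(im,cv2.COLOR_BGR2HSV)[:,:,2].astype(float)
P=[]
for r in range(14,21):
    w=np.clip(v[y0+r,x0+11:x0+16]-40,0,None);P.append((x0+11+(w*np.arange(5)).sum()/w.sum(),y0+r))
for z in(.0785,.0905):
    Q=np.array([ray("top",*p,z)[:2] for p in P]);d=np.polyfit(Q[:,0],Q[:,1],1)
    tip=ray("top",x0+13,y0+20.7,z)[:2]-W(0,-.15,0)[:2]
    print(z,"line dir",180+np.degrees(np.arctan(d[0])),"tip-axis",np.linalg.norm(tip),np.degrees(np.arctan2(tip[1],tip[0])))
```

```text
0.0785 line dir 180.54614682129764 tip-axis 0.01788191662521963 -169.81656897560305
0.0905 line dir 180.54614682129736 tip-axis 0.01768948931992969 176.25624542081306
```

```bash
python3 -c "
from workcell import ticket
print(ticket.finish_job())"
```

```text
the job is handed in; nothing more can be done
None
```

I handed the job in at about 27 s: the capacitor is in the cradle, the paddle is standing on its pad, and the knob is turned to the red mark (within about 2°) and pulled up to its end stop; I don't have the verdict.

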